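Make up two railing-post kits in their trays

ROBOT

A 7-joint arm with a two-finger parallel gripper is mounted at the origin on the work surface. World frame = base frame: x ahead of the robot, y to its left, z up, the work surface at z = 0. Lengths are in m, angles in rad, forces in N, time in s.
With the tool pointing down it reaches from about 0.35 to 0.775 m from the base axis. Payload 3.1 kg.
Tool frame: the origin (TCP) lies at the very end of the fingers, on their centre line; the grasp point (between the pads) lies 19 mm behind it; z points along the fingers, y is the line along which they close (so a half turn about z gives the same grasp; the last joint's range is limited). The gripper opens to 85 mm and grips with 20 to 120 N. Pads are 22 mm wide; open, the fingers measure 114 mm over their backs; the gripper's body (76 mm by 85 mm) begins 54 mm behind the grasp point. The pads swing forward as they close: fully open they stand 13 mm farther back than shut.
Start: joints at [1.162, 0.311, 0.014, 1.512, -0.004, 1.319, -0.027], TCP at [0.197, -0.513, 0.231] pointing down, gripper open.
Joint ranges: [-2.7, 2.7], [-0.3, 1.91], [-1.27, 1.3], [0.12, 2.57], [-1.44, 4.58], [0.2, 2.03], [-3.05, 3.05]. Speed limits (rad/s): [2.79, 2.79, 3.14, 3.14, 3.14, 3.14, 3.14].

INTERFACE

Orientations are given as [roll, pitch, yaw] about the fixed x, y, z axes, in that order (R = Rz(yaw) Ry(pitch) Rx(roll)).
In Python, from cell import ctrl gives the robot as it stands.
- The arm moves only by the shell command python3 -m jog 'ROWS'. ROWS is JSON, one flat list of numbers, 5 for each row, row after row: the shift along the tool's x, y, z in cm, then the turn about the tool's z in rad, then the opening, from -1 (shut) to 1 (fully open). A call has 1 to 12 rows; each row shifts and turns the commanded pose from where the row before left it, along the tool's axes as they then stand; what a row does not reach is not made up. A row lasts 1/8 s, in which the tool goes at most 62.5 mm and 10.7 degrees, less where a joint would pass 70% of its speed; a pose out of reach is approached as far as the arm can. A call is refused whole if a number of a shift passes 6.25 or a number of a turn 0.188, either way. A call with a gripper value outside its range is refused whole. The fingers move at their own pace and stop on an object; the grip force is fixed at half the most. Time passes only in rows, so rows that do not move let the fingers close. It gives the time, the measured TCP pose, the force, the opening and the grip force at its end, in the units of the state.
- ctrl.observe(): the state, without advancing time (a new reading comes with each control period).
- ctrl.grab_frame(name): name is "scene" or "top" or "wrist"; returns (picture, depth): 480x640x3 uint8, blue, green, red; 480x640 float32, m along the optical axis (not along the pixel's ray), 0 where there is no reading.
- ctrl.camera_params(name): a dict with "intrinsics" (3x3 intrinsics, pixels), "dist" ([k1, k2, p1, p2, k3] as OpenCV has them; the pictures are not rectified), "cam_to_world" (4x4, takes a point from camera to world coordinates). Camera axes: x right, y down, z forward; pixel columns grow to the right and rows downward; lengths in m; the calibration is good to about 2 mm. A picture is of the moment at which its call begins: read the wrist's pose just before it. camera_params takes no time and is no camera call; for the wrist camera it gives the pose at the moment of the call.
- ctrl.hand_in(): hands the job in; it is judged then, once.
Trained networks look in the newest picture that a camera, given by its name, has taken for a name from the list of things; names that differ only in an ending like _2 or _b are one class to them, and where a whole thing is asked for, a point or a joint stands for the part that bears it (a point fixed in the world has none). Each returns a list of dicts, best first, with "confidence" (0 to 1); they miss things now and then, are a little off and sometimes report something else, mostly with a low value. They report only what shows in the picture. A call takes as long as a camera call. They do not tell look-alikes from the thing itself.
- ctrl.recognise(camera, thing): "box" ([centre column, centre row, width, height] in pixels, round what is visible of it).
- ctrl.mark_of(camera, thing): "uv" ([column, row] in pixels: a listed point, or the origin of a listed thing).
The state is a dict: "time": time; "joints": joint angles; "joint_velocities": joint speeds; "effort": joint torques, N m; "eef_pos": TCP position; "orientation": TCP orientation; "wrist_force": force on the tool from outside, world axes, zero at the start; "ft_torque": the same for the moment, N m; "finger_gap": finger opening in m; "gripper_force": force on a finger pad.
Only numpy, scipy, OpenCV 4.12 (cv2) and the standard library are available. Lean on these libraries where they do the work, as an engineer would, in place of code of your own. Each camera call takes 0.05 s, during which the arm holds its last target. There are 200 camera calls.

TASK

Make up the two railing-post kits: the red tray gets the copper-brown collar, the brass finial and the steel hex nut; the blue tray gets the green collar and the black rubber buffer. Stand each part upright on the tray's floor in a compartment of its own, the collar always in the large compartment and the small parts in the small ones (either will do). Leave the hammer, brush and pliers alone.

Things in the scene. Friction and masses are not known exactly. Their poses are not given: they have to be found in the camera images.
- red_tray: Red metal kit tray, fixed, 90 (x) by 216 (y) mm, left or right of centre. Origin: centre of underside, z up. Floor 3 mm thick; walls and two dividers 3 mm thick, tops 18 mm above the bench. Three compartments in a row along y, each 84 mm deep in x: the large one 84 mm wide, centred at y = +63 mm (its end at the robot's left); two small ones 60 mm wide, centred at y = -12 and -75 mm.
- blue_tray: Blue metal kit tray, fixed, 90 (x) by 216 (y) mm, left or right of centre. Origin: centre of underside, z up. Floor 3 mm thick; walls and two dividers 3 mm thick, tops 18 mm above the bench. Three compartments in a row along y, each 84 mm deep in x: the large one 84 mm wide, centred at y = +63 mm (its end at the robot's left); two small ones 60 mm wide, centred at y = -12 and -75 mm.
- copper_collar: Octagonal post collar (open tube), brown copper with a lighter copper rim and base, upright, 64 mm tall, 50 mm across flats (one pair faces along its x axis, the others every 45 degrees); base flange 8 mm high, 56 mm across flats, 61 mm over corners. About 0.36 kg. Origin: centre of underside, z up.
- green_collar: Octagonal post collar (open tube), verdigris green with a lighter green rim and base, upright, 64 mm tall, 50 mm across flats (one pair faces along its x axis, the others every 45 degrees); base flange 8 mm high, 56 mm across flats, 61 mm over corners. About 0.36 kg. Origin: centre of underside, z up.
- brass_finial: Solid yellow brass finial (acorn-shaped post top), round, standing upright, 62 mm tall: foot 40 mm diameter and 8 mm high, plain cylinder 36 mm diameter from 12 to 44 mm height, then tapering to a blunt tip. About 0.32 kg. Origin: centre of its underside, z up.
- hex_nut: Long bright steel hexagonal coupling nut standing on end, 50 mm tall, 36 mm across flats (one pair of flats faces along its x axis, the others every 60 degrees), 42 mm over corners, dark bore on top. About 0.28 kg. Origin: centre of its underside, z up.
- rubber_buffer: Black rubber buffer, plain upright cylinder 38 mm diameter, 46 mm tall, small steel disc in the middle of its top. About 0.08 kg. Origin: centre of its underside, z up.
- hammer: Bystander: hammer, 280 mm long, lying along its x axis with the head at +x, at the left of the work. Loose; leave it alone.
- brush: Bystander: hand brush, 220 mm long, lying along its x axis, at the far side of the work. Loose; leave it alone.
- pliers: Bystander: pliers with red handles, 170 mm long, lying along their x axis with the jaws at +x (origin at the pivot), at the right of the work. Loose; leave them alone.
Things that resemble listed ones, but are neither listed nor needed, are in the scene too. What is shaped like the brass_finial but pink or purple is not meant.

How it is judged:
By the outcome, as a careful person would: the job done as asked, in the order asked, and still so for the second after the job is handed in, with the robot touching nothing.
It also fails if it takes over 115 s, if anything falls off the work surface, if the arm or the gripper's body presses on something with over 40 N, if the wrist force passes 120 N, or if a joint passes its speed limit or range.

## Working session

There is one attempt and no reset: what is moved stays moved. The work goes in short steps, Python scripts to look and compute and a shell command to move; the robot and the scene stay as the last step left them, time stands still between calls to the robot, and variables do not carry over. Pictures are saved under pics/ and viewed, at most 14 in all, crops included, and the job is handed in when it is done.

```bash
ls; mkdir -p pics
cat > h.py <<'E'
import numpy as np, cv2
from cell import ctrl
def P(cam,uv,z=None,depth=None,p=None):
    p=p or ctrl.camera_params(cam);K=np.array(p["intrinsics"]);T=np.array(p["cam_to_world"])
    n=cv2.undistortPoints(np.array(uv,float).reshape(-1,1,2),K,np.array(p["dist"],float)).reshape(-1,2)
    r=np.c_[n,np.ones(len(n))]
    if z is not None:
        d=r@T[:3,:3].T; return T[:3,3]+d*((z-T[2,3])/d[:,2])[:,None]
    return (r*np.array(depth).reshape(-1,1))@T[:3,:3].T+T[:3,3]
E
python3 - <<'E'
from h import *
for c in("scene","top"):
    im,d=ctrl.grab_frame(c); cv2.imwrite(f"pics/{c}0.png",im); np.save(f"pics/{c}0.npy",d)
    print(c,np.round(ctrl.camera_params(c)["cam_to_world"],3).tolist())
    for t in "red_tray blue_tray copper_collar green_collar brass_finial hex_nut rubber_buffer hammer brush pliers".split():
        for m in ctrl.mark_of(c,t):
            if m["confidence"]>.3: print(t,np.round(m["uv"]).tolist(),round(m["confidence"],2),np.round(P(c,m["uv"],z=0)[0],3).tolist())
s=ctrl.observe();print(s)
E
```

```text
pics
scene [[0.024, 0.542, -0.84, 1.744], [1.0, -0.002, 0.027, -0.033], [0.013, -0.84, -0.542, 0.78], [0.0, 0.0, 0.0, 1.0]]
red_tray [221.0, 217.0] 0.95 [0.457, -0.243, 0.0]
red_tray [337.0, 294.0] 0.46 [0.772, 0.04, 0.0]
blue_tray [403.0, 222.0] 0.89 [0.482, 0.222, 0.0]
copper_collar [270.0, 258.0] 0.59 [0.641, -0.109, 0.0]
copper_collar [201.0, 253.0] 0.47 [0.616, -0.271, 0.0]
green_collar [438.0, 253.0] 0.9 [0.621, 0.286, 0.0]
green_collar [224.0, 218.0] 0.5 [0.461, -0.237, 0.0]
brass_finial [327.0, 205.0] 0.8 [0.395, 0.031, 0.0]
brass_finial [335.0, 235.0] 0.79 [0.541, 0.045, 0.0]
hex_nut [371.0, 257.0] 0.89 [0.636, 0.126, 0.0]
hex_nut [108.0, 232.0] 0.32 [0.528, -0.515, 0.0]
rubber_buffer [201.0, 254.0] 0.8 [0.622, -0.272, 0.0]
rubber_buffer [313.0, 218.0] 0.31 [0.463, -0.006, 0.0]
hammer [503.0, 228.0] 0.86 [0.509, 0.475, 0.0]
hammer [106.0, 228.0] 0.67 [0.505, -0.526, 0.0]
brush [337.0, 292.0] 0.87 [0.767, 0.039, -0.0]
pliers [224.0, 216.0] 0.74 [0.452, -0.237, 0.0]
pliers [109.0, 233.0] 0.64 [0.531, -0.511, 0.0]
top [[-0.01, -0.995, 0.097, 0.492], [-1.0, 0.011, 0.008, -0.024]
[... 879 characters left out ...]
'joints': array([ 1.16232505,  0.31089199,  0.01403103,  1.51149563, -0.00436879,
        1.31919872, -0.02719093]), 'joint_velocities': array([-0.00054835,  0.002244  , -0.00132203, -0.00123854, -0.00159387,
       -0.00018123, -0.00190553]), 'effort': array([-1.48149320e-05, -3.79822147e+01,  1.45645724e-01, -2.30864471e+01,
        1.22812614e-02,  1.86938007e-03, -5.85982633e-06]), 'eef_pos': array([ 0.19724268, -0.51343592,  0.23131009]), 'orientation': array([3.14155366e+00, 5.97584293e-05, 3.66834399e-01]), 'wrist_force': array([ 0.19863596, -0.00146692, -0.37953079]), 'ft_torque': array([-0.00560541, -0.01709823, -0.0660419 ]), 'gripper_force': 0.0, 'finger_gap': 0.08506288498078106}
```

View pics/top0.png

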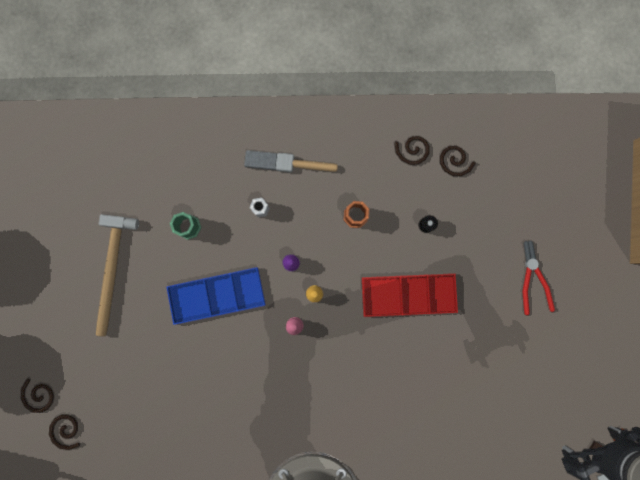

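View pics/scene0.png

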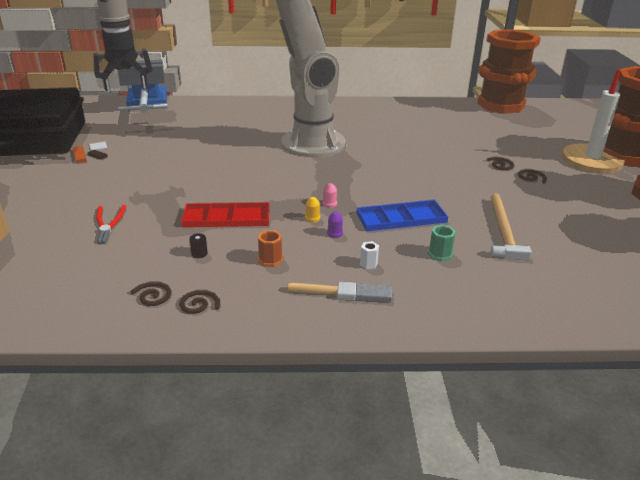

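The top view shows the red tray at (409,296), the blue tray at (217,296), the copper collar at (357,214) and the green collar at (184,225). The nut is at (259,207) and the buffer at (428,224). There are three finial shapes: yellow at (315,294), pink at (294,326) and purple at (291,263). Yellow fits "brass", and pink and purple are excluded by the task. I'll confirm that in a crop while measuring.

```bash
cat > m.py <<'E'
from h import *
im=cv2.imread("pics/top0.png"); d=np.load("pics/top0.npy")
v,u=np.mgrid[0:480,0:640]; W=P("top",np.c_[u.ravel(),v.ravel()],depth=d.ravel()).reshape(480,640,3)
hsv=cv2.cvtColor(im,cv2.COLOR_BGR2HSV)
print("bench z",np.round([W[350,350,2],W[240,240,2],W[180,400,2]],4))
for n,(c,r) in dict(copper=(357,214),green=(184,225),finial=(315,294),pink=(294,326),purple=(291,263),nut=(259,207),buffer=(428,224)).items():
    w=W[r-25:r+26,c-25:c+26]; hh=np.percentile(w[...,2][(np.hypot(*(np.mgrid[-25:26,-25:26]))<16)],99.5)
    m=((w[...,2]>.6*hh)&(np.hypot(*(np.mgrid[-25:26,-25:26]))<19)).astype(np.uint8)
    p=w[m>0]; cc=max(cv2.findContours(m,0,1)[0],key=cv2.contourArea)
    hull=W[r-25:r+26,c-25:c+26][cc[:,0,1],cc[:,0,0],:2].astype(np.float32)
    (x,y),rad=cv2.minEnclosingCircle(hull)
    top=w[w[...,2]>hh-.008];top=top[np.hypot(*(top[:,:2]-[x,y]).T)<.04]
    print(n,"h %.3f circ %.3f %.3f r %.3f"%(hh,x,y,rad),"top mid",np.round((top.min(0)+top.max(0))/2,3)[:2],len(p))
def tray(n,m):
    m=m.astype(np.uint8); m[:, :150]=0; m[:,480:]=0; m[:240]=0; m[340:]=0
    cc=max(cv2.findContours(m,0,1)[0],key=cv2.contourArea)[:,0]
    b=cv2.boxPoints(cv2.minAreaRect(P("top",cc,z=.018)[:,:2].astype(np.float32)))
    o=b.mean(0); e=[b[1]-b[0],b[2]-b[1]]; e.sort(key=np.linalg.norm); L=e[1]*np.sign(e[1][1]); 
    yaw=np.arctan2(-L[0],L[1]); print(n,np.round(o,3),"yaw %.3f"%yaw,"size",[round(float(np.linalg.norm(k)),3) for k in e])
    ax=L/np.linalg.norm(L); print([np.round(o+ax*k,3).tolist() for k in(.063,-.012,-.075)])
H,S,V=cv2.split(hsv)
tray("red",((H<6)|(H>174))&(S>170)&(V>60)); tray("blue",(H>105)&(H<128)&(S>150)&(V>50))
cv2.imwrite("pics/crop1.png",cv2.resize(im[180:350,150:450],None,fx=2.6,fy=2.6,interpolation=2))
E
python3 m.py
```

```text
bench z [0.0042 0.0017 0.0003]
copper h 1.231 circ 0.492 -0.024 r 0.000 top mid [ 0.492 -0.024] 9
green h 0.117 circ 0.492 -0.024 r 0.000 top mid [ 0.492 -0.024] 6
finial h 0.115 circ 0.492 -0.024 r 0.000 top mid [ 0.492 -0.024] 5
pink h 0.065 circ 0.437 0.013 r 0.067 top mid [0.407 0.038] 202
purple h 0.065 circ 0.541 0.048 r 0.018 top mid [0.54  0.048] 198
nut h 0.056 circ 0.669 0.119 r 0.021 top mid [0.669 0.12 ] 233
buffer h 0.051 circ 0.626 -0.272 r 0.020 top mid [ 0.626 -0.271] 233
red [ 0.462 -0.226] yaw 0.030 size [0.088, 0.216]
[[0.460999995470047, -0.16300000250339508], [0.46299999952316284, -0.23800000548362732], [0.4650000035762787, -0.3009999990463257]]
blue [0.465 0.222] yaw 0.198 size [0.088, 0.215]
[[0.4519999921321869, 0.2840000092983246], [0.46700000762939453, 0.20999999344348907], [0.47999998927116394, 0.14900000393390656]]
```

View pics/crop1.png

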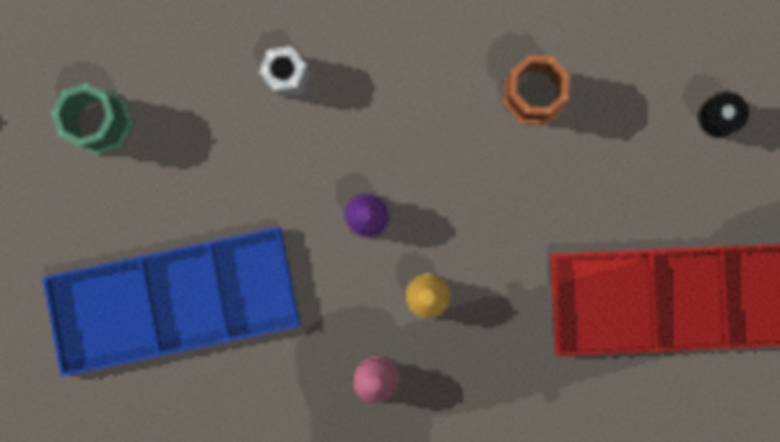

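The crop confirms the yellow brass finial at crop (428,296), between the purple one at (367,215) and the pink one at (376,380). Zero-depth pixels spoiled three of the fits, so I'll mask those out.

```bash
cat > m2.py <<'E'
exec(open("m.py").read().split("print(\"bench")[0])
G=np.where((d<.5)[...,None],0,W)
for n,(c,r,h) in dict(copper=(357,214,.064),green=(184,225,.064),finial=(315,294,.062),nut=(259,207,.05),buffer=(428,224,.046)).items():
    m=((G[...,2]>h-.02)&(G[...,2]<h+.02)&(np.hypot(u-c,v-r)<19)).astype(np.uint8)
    cc=max(cv2.findContours(m,0,1)[0],key=cv2.contourArea)[:,0]
    q=P("top",cc,z=h if n!="finial" else .03)[:,:2]; (x,y),rad=cv2.minEnclosingCircle(q.astype(np.float32))
    a=np.arange(0,180,3); w=[np.ptp(q@[np.cos(t),np.sin(t)]) for t in np.radians(a)]
    k=45 if n in("copper","green") else 60
    f=[np.mean([w[(i+j*k//3)%60] for j in range(180//k)]) for i in range(k//3)]
    print(n,"circ %.3f %.3f r %.3f"%(x,y,rad),"flat-normal yaw deg",a[int(np.argmin(f))],"w %.3f..%.3f"%(min(f),max(f)))
E
python3 m2.py; python3 -c "
from h import *
print(np.round(ctrl.camera_params('wrist')['cam_to_world'],3))"
```

```text
copper circ 0.650 -0.105 r 0.028 flat-normal yaw deg 39 w 0.052..0.055
green circ 0.627 0.288 r 0.029 flat-normal yaw deg 18 w 0.053..0.056
finial circ 0.468 -0.005 r 0.018 flat-normal yaw deg 45 w 0.034..0.035
nut circ 0.668 0.119 r 0.022 flat-normal yaw deg 9 w 0.038..0.042
buffer circ 0.626 -0.270 r 0.020 flat-normal yaw deg 27 w 0.038..0.039
[[ 0.359 -0.889 -0.285  0.27 ]
 [-0.934 -0.341 -0.11  -0.486]
 [ 0.     0.305 -0.952  0.373]
 [ 0.     0.     0.     1.   ]]
```

```bash
cat > go.py <<'E'
# python3 go.py x y z yaw n [open] : suggested rows from the measured pose
import sys; from h import *
x,y,z,yw,n=map(float,sys.argv[1:6]); n=int(n); o=sys.argv[6] if len(sys.argv)>6 else "1"
s=ctrl.observe(); p=s["eef_pos"]; c=s["orientation"][2]; dy=(yw-c+np.pi/2)%np.pi-np.pi/2
st=(np.array([x,y,z])-p)/n*100
print("from",np.round(p,3),"yaw %.3f"%c)
t=c
for i in range(n):
    a=round(-dy/n,3); l=[np.cos(t)*st[0]+np.sin(t)*st[1],np.sin(t)*st[0]-np.cos(t)*st[1],-st[2]]
    print(",".join("%g"%round(k,2) for k in l)+",%g,%s"%(a,o),end=", "); t-=a
print()
E
python3 go.py .65 -.105 .18 1.466 12
```

```text
from [ 0.197 -0.513  0.231] yaw 0.367
4.74,-1.82,0.43,-0.092,1, 4.89,-1.38,0.43,-0.092,1, 5,-0.93,0.43,-0.092,1, 5.06,-0.46,0.43,-0.092,1, 5.08,0,0.43,-0.092,1, 5.06,0.47,0.43,-0.092,1, 4.99,0.93,0.43,-0.092,1, 4.89,1.39,0.43,-0.092,1, 4.74,1.83,0.43,-0.092,1, 4.55,2.26,0.43,-0.092,1, 4.32,2.67,0.43,-0.092,1, 4.06,3.05,0.43,-0.092,1,
```

```bash
python3 -m jog '[4.75,-1.8,0.4,-0.09,1, 4.9,-1.4,0.4,-0.09,1, 5,-0.9,0.4,-0.09,1, 5,-0.5,0.4,-0.09,1, 5,0,0.4,-0.09,1, 5,0.5,0.4,-0.09,1, 5,0.9,0.4,-0.09,1, 4.9,1.4,0.4,-0.09,1, 4.75,1.8,0.4,-0.09,1, 4.5,2.3,0.4,-0.09,1, 4.3,2.7,0.4,-0.09,1, 4,3,0.4,-0.09,1]'
python3 -m jog '[0,0,0,0,1, 0,0,0,0,1]'
cat > wl.py <<'E'
import sys; from h import *
t,h,f=sys.argv[1],float(sys.argv[2]),sys.argv[3]
p=ctrl.camera_params("wrist"); im,d=ctrl.grab_frame("wrist"); cv2.imwrite(f"pics/{f}.png",im)
v,u=np.mgrid[0:480,0:640]; W=P("wrist",np.c_[u.ravel(),v.ravel()],depth=d.ravel(),p=p).reshape(480,640,3)
for r in ctrl.recognise("wrist",t)[:2]:
    b=r["box"]; print("box",np.round(b),round(r["confidence"],2))
    m=((abs(W[...,2]-h)<.006)&(d>.05)&(abs(u-b[0])<b[2]/2+8)&(abs(v-b[1])<b[3]/2+8)).astype(np.uint8)
    m=cv2.morphologyEx(m,cv2.MORPH_OPEN,np.ones((3,3)))
    cs=cv2.findContours(m,0,1)[0]
    if not cs: print("none"); continue
    cc=max(cs,key=cv2.contourArea)[:,0]
    q=P("wrist",cc,z=h,p=p)[:,:2]; (x,y),R=cv2.minEnclosingCircle(q.astype(np.float32))
    a=np.arange(0,180,1.5); w=np.array([np.ptp(q@[np.cos(k),np.sin(k)]) for k in np.radians(a)])
    for k in(45,60):
        f=np.array([w[i::int(k/1.5)].mean() for i in range(int(k/1.5))]); i=int(f.argmin()); print(" sym",k,"flat normal",a[i],"w %.3f..%.3f"%(f.min(),f.max()))
    print(" centre %.4f %.4f R %.4f"%(x,y,R),"mid",np.round((q.min(0)+q.max(0))/2,4),"area r",round(float(np.sqrt(cv2.contourArea(q.astype(np.float32))/np.pi)),4), "z med",np.round(np.median(W[m>0][:,2]),4))
E
python3 wl.py copper_collar .064 w1
```

```text
time: 2.6
eef_pos: [0.6539, -0.1115, 0.1831]
orientation: [3.141, 0.0, 1.449]
wrist_force: [0.8, -0.8, -0.1]
finger_gap: 0.0853
gripper_force: 0.0
time: 2.85
eef_pos: [0.6524, -0.113, 0.1829]
orientation: [-3.141, 0.001, 1.446]
wrist_force: [-0.5, -0.9, 0.4]
finger_gap: 0.0853
gripper_force: 0.0
box [316. 218.  78.  96.] 0.96
 sym 45 flat normal 40.5 w 0.051..0.055
 sym 60 flat normal 10.5 w 0.053..0.053
 centre 0.6508 -0.1082 R 0.0275 mid [ 0.6506 -0.108 ] area r 0.0258 z med 0.0638
```

View pics/w1.png

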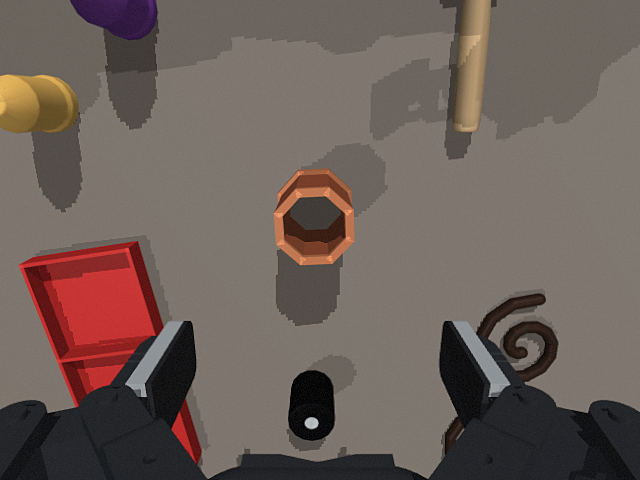

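The wrist view puts the copper collar at (316,218) centred between the fingers, with its flats facing them. The wrist and top positions agree to 3 mm, so I'll descend and grip.

```bash
python3 -m jog '[0.55,-0.25,3,-0.046,1, 0,0,4,0,1, 0,0,4,0,1, 0,0,3,0,1, 0,0,1.5,0,1, 0,0,0,0,1, 0,0,0,0,0.1, 0,0,0,0,-0.5, 0,0,0,0,-0.5, 0,0,0,0,-0.5, 0,0,0,0,-0.5]'
```

```text
time: 4.32
eef_pos: [0.652, -0.1065, 0.0303]
orientation: [3.139, 0.0, 1.493]
wrist_force: [-1.3, 0.4, 5.2]
finger_gap: 0.049
gripper_force: 64.6
```

```bash
python3 -m jog '[0,0,-2,0,-0.5, 0,0,-4,0,-0.5, 0,0,-4,0,-0.5, 0,0,-3,0,-0.5, 0,0,0,0,-0.5]'; python3 go.py .461 -.163 .15 1.6 5 -0.5
```

```text
time: 4.95
eef_pos: [0.653, -0.1063, 0.1618]
orientation: [3.135, 0.0, 1.493]
wrist_force: [0.9, -0.3, -3.7]
finger_gap: 0.0489
gripper_force: 63.9
from [ 0.653 -0.106  0.162] yaw 1.493
-1.43,-3.74,0.24,-0.021,-0.5, -1.35,-3.77,0.24,-0.021,-0.5, -1.27,-3.8,0.24,-0.021,-0.5, -1.19,-3.82,0.24,-0.021,-0.5, -1.11,-3.85,0.24,-0.021,-0.5,
```

```bash
python3 -m jog '[-1.4,-3.75,0.25,-0.02,-0.5, -1.35,-3.75,0.25,-0.02,-0.5, -1.25,-3.8,0.25,-0.02,-0.5, -1.2,-3.8,0.25,-0.02,-0.5, -1.1,-3.85,0.25,-0.02,-0.5, 0,0,0,0,-0.5, 0,0,0,0,-0.5]'
python3 - <<'E'
from h import *
p=ctrl.camera_params("wrist"); im,d=ctrl.grab_frame("wrist"); cv2.imwrite("pics/w2.png",im)
E
sed 's#pics/top0.png#pics/top1.png#;s#pics/top0.npy#pics/top1.npy#' m.py >/dev/null
```

```text
time: 5.82
eef_pos: [0.4588, -0.1619, 0.145]
orientation: [-3.141, -0.001, 1.593]
wrist_force: [0.2, -0.0, -4.1]
finger_gap: 0.0493
gripper_force: 64.5
```

View pics/w2.png

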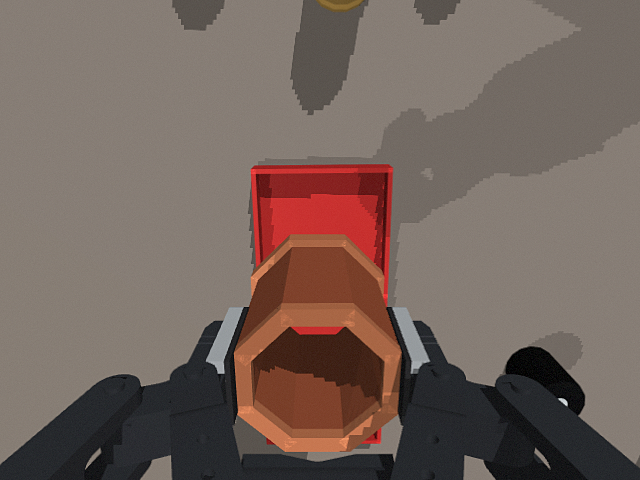

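The collar hangs over the large compartment and is laterally centred: the tray's end rim runs from (252,168) to (392,166). I'll check that rim in world coordinates.

```bash
python3 -c "
from h import *
q=P('wrist',[[252,168],[392,166]],z=.018);print(np.round(q,4))"; python3 go.py .461 -.163 .05 1.595 4 -0.5
```

```text
[[ 0.4173 -0.1218  0.018 ]
 [ 0.5055 -0.1186  0.018 ]]
from [ 0.46  -0.162  0.145] yaw 1.594
-0.04,0.04,2.38,-0,-0.5, -0.04,0.04,2.38,-0,-0.5, -0.04,0.04,2.38,-0,-0.5, -0.04,0.04,2.38,-0,-0.5,
```

```bash
python3 -m jog '[-0.2,0.1,3,0,-0.5, 0,0,3,0,-0.5, 0,0,3,0,-0.5, 0,0,1.7,0,-0.5, 0,0,0.3,0,-0.5, 0,0,0,0,-0.5]'
```

```text
time: 6.62
eef_pos: [0.4612, -0.1639, 0.0361]
orientation: [3.141, -0.0, 1.594]
wrist_force: [0.5, 0.3, -4.1]
finger_gap: 0.049
gripper_force: 64.4
```

```bash
python3 -m jog '[0,0,0.15,0,-0.5, 0,0,0.15,0,-0.5, 0,0,0,0,-0.5]'; python3 -m jog '[0,0,0,0,0.3, 0,0,0,0,0.5, 0,0,0,0,1, 0,0,-1,0,1, 0,0,-4,0,1, 0,0,-4,0,1, 0,0,-4,0,1, 0,0,0,0,1]'; python3 go.py .468 -.02 .17 1.59 3
```

```text
time: 7.0
eef_pos: [0.4606, -0.1645, 0.0332]
orientation: [3.14, 0.001, 1.593]
wrist_force: [0.1, 0.4, -3.0]
finger_gap: 0.0492
gripper_force: 64.7
time: 8.0
eef_pos: [0.4631, -0.1649, 0.167]
orientation: [3.133, 0.004, 1.593]
wrist_force: [0.3, -0.1, -0.2]
finger_gap: 0.0855
gripper_force: 0.0
from [ 0.463 -0.165  0.167] yaw 1.593
4.83,0.27,-0.1,0.001,1, 4.83,0.26,-0.1,0.001,1, 4.83,0.26,-0.1,0.001,1,
```

```bash
python3 -m jog '[4.8,0.25,0,0,0.3, 4.8,0.25,0,0,0.3, 4.8,0.25,0,0,0.3, 0,0,0,0,0.3, 0,0,0,0,0.3]'
python3 - <<'E'
from h import *
p=ctrl.camera_params("wrist"); im,d=ctrl.grab_frame("wrist"); cv2.imwrite("pics/w3.png",im)
v,u=np.mgrid[0:480,0:640]; W=P("wrist",np.c_[u.ravel(),v.ravel()],depth=d.ravel(),p=p).reshape(480,640,3)
hsv=cv2.cvtColor(im,cv2.COLOR_BGR2HSV); m=(hsv[...,0]>15)&(hsv[...,0]<32)&(hsv[...,1]>140)&(d>.05)
q=W[m]; q=q[(abs(q[:,0]-.468)<.05)&(abs(q[:,1])<.05)]; print(len(q),q.min(0),q.max(0))
t=q[q[:,2]>.0585]; print("tip",t.mean(0),len(t))
c=q[(q[:,2]>.015)&(q[:,2]<.042)]; from scipy.optimize import least_squares as L
print("cyl axis",L(lambda a:np.hypot(c[:,0]-a[0],c[:,1]-a[1])-.018,[.468,-.005],loss="soft_l1",f_scale=.001).x,len(c))
E
```

```text
time: 8.62
eef_pos: [0.4639, -0.0208, 0.1622]
orientation: [-3.14, 0.001, 1.593]
wrist_force: [-0.1, -0.7, 0.4]
finger_gap: 0.0556
gripper_force: 0.0
2991 [ 0.44937363 -0.02641189  0.00257617] [0.49144241 0.0106369  0.19643163]
tip [ 0.46878602 -0.00940523  0.06048587] 411
cyl axis [ 0.46848836 -0.00941525] 335
```

View pics/w3.png

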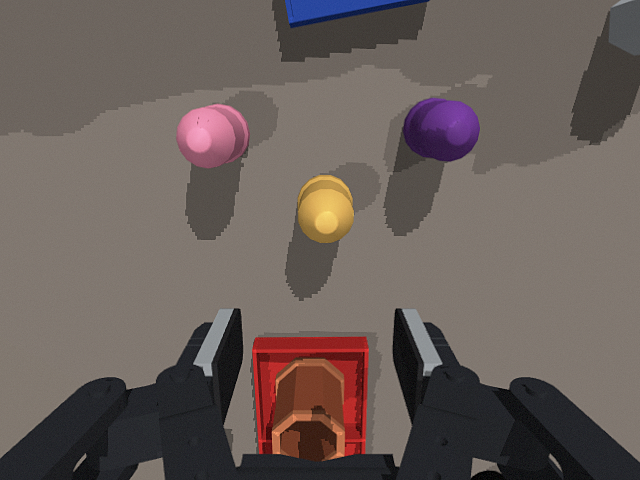

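The wrist view shows the copper collar standing inside the large compartment at (310,420). The yellow finial is at (326,210), with pink at (210,137) and purple at (442,130), both clear of the fingers' paths.

```bash
python3 -m jog '[1.2,0.5,2.5,0,0.3, 0,0,4,0,0.3, 0,0,4,0,0.3, 0,0,3,0,0.3, 0,0,1,0,0.3, 0,0,0,0,0.3, 0,0,0,0,0, 0,0,0,0,-0.7, 0,0,0,0,-0.7, 0,0,0,0,-0.7, 0,0,0,0,-0.7]'
```

```text
time: 10.05
eef_pos: [0.4698, -0.0083, 0.0193]
orientation: [3.14, 0.001, 1.593]
wrist_force: [-1.6, 0.2, 5.8]
finger_gap: 0.034
gripper_force: 60.7
```

```bash
python3 -m jog '[0,0,-2,0,-0.7, 0,0,-4,0,-0.7, 0,0,-5,0,-0.7, 0,0,-4,0,-0.7, 0,0,0,0,-0.7]'; python3 go.py .463 -.239 .17 1.6 5 -0.7
```

```text
time: 10.68
eef_pos: [0.4719, -0.0077, 0.1712]
orientation: [3.133, 0.001, 1.593]
wrist_force: [1.2, -0.6, -3.8]
finger_gap: 0.0339
gripper_force: 61.0
from [ 0.472 -0.008  0.171] yaw 1.593
-4.62,-0.28,0.02,-0.001,-0.7, -4.62,-0.28,0.02,-0.001,-0.7, -4.62,-0.29,0.02,-0.001,-0.7, -4.62,-0.29,0.02,-0.001,-0.7, -4.62,-0.3,0.02,-0.001,-0.7,
```

```bash
python3 -m jog '[-4.6,-0.2,0,0,-0.7, -4.6,-0.2,0,0,-0.7, -4.6,-0.2,0,0,-0.7, -4.6,-0.2,0,0,-0.7, -4.6,-0.2,0,0,-0.7, 0,0,0,0,-0.7, 0,0,0,0,-0.7]'; python3 go.py .463 -.239 .03 1.6 4 -0.7;  python3 - <<'E'
from h import *
im,d=ctrl.grab_frame("wrist"); cv2.imwrite("pics/w4.png",im)
E
```

```text
time: 11.55
eef_pos: [0.463, -0.2371, 0.166]
orientation: [-3.139, -0.003, 1.593]
wrist_force: [0.5, 0.9, -3.4]
finger_gap: 0.034
gripper_force: 60.8
from [ 0.463 -0.237  0.166] yaw 1.593
-0.05,-0,3.4,-0.002,-0.7, -0.05,-0,3.4,-0.002,-0.7, -0.05,-0,3.4,-0.002,-0.7, -0.05,-0,3.4,-0.002,-0.7,
```

View pics/w4.png

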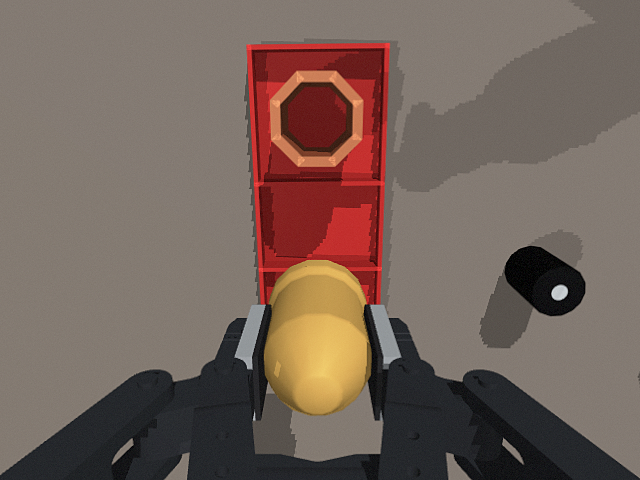

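The collar stands centred in the large compartment at (317,118). The finial is upright in the grip. The dividers show at rows 184 and 269, and I'll check them in world coordinates.

```bash
python3 -c "
from h import *
print(np.round(P('wrist',[[320,184],[320,269],[320,47],[251,184],[383,184]],z=.018),4))"; python3 -m jog '[-0.2,0,4,0,-0.7, 0,0,4,0,-0.7, 0,0,3.5,0,-0.7, 0,0,2.5,0,-0.7, 0,0,0,0,-0.7]'
```

```text
[[ 0.4643 -0.2092  0.018 ]
 [ 0.4659 -0.2718  0.018 ]
 [ 0.462  -0.1225  0.018 ]
 [ 0.4168 -0.2103  0.018 ]
 [ 0.5076 -0.2082  0.018 ]]
time: 12.22
eef_pos: [0.4623, -0.2374, 0.0256]
orientation: [-3.136, -0.004, 1.596]
wrist_force: [0.2, -0.3, -3.2]
finger_gap: 0.0341
gripper_force: 60.7
```

```bash
python3 -m jog '[-0.15,0.05,0.15,0,-0.7, 0,0,0.1,0,-0.7, 0,0,0,0,-0.7]'; python3 -m jog '[0,0,0,0,-0.7]'
```

```text
time: 12.6
eef_pos: [0.4655, -0.242, 0.0262]
orientation: [3.14, 0.001, 1.593]
wrist_force: [0.2, -0.4, -2.3]
finger_gap: 0.0339
gripper_force: 60.8
time: 12.72
eef_pos: [0.4651, -0.2419, 0.0258]
orientation: [3.141, 0.001, 1.593]
wrist_force: [0.6, -0.2, -3.2]
finger_gap: 0.034
gripper_force: 60.8
```

```bash
python3 -m jog '[0.1,0,0.15,0,-0.7, 0,0,0.15,0,-0.7, 0,0,0,0,-0.7, 0,0,0,0,-0.7]'
```

```text
time: 13.22
eef_pos: [0.4648, -0.2405, 0.0224]
orientation: [-3.142, -0.0, 1.593]
wrist_force: [-1.3, 1.2, -0.6]
finger_gap: 0.0342
gripper_force: 61.0
```

```bash
python3 -m jog '[0,0,0,0,0.1, 0,0,0,0,0.2, 0,0,-1,0,0.2, 0,0,-4,0,0.3, 0,0,-5,0,0.4, 0,0,-4.5,0,0.4, 0,0,0,0,0.4]'; python3 go.py .668 .1 .165 1.728 9 0.4
```

```text
time: 14.1
eef_pos: [0.4682, -0.2418, 0.1726]
orientation: [3.132, 0.006, 1.593]
wrist_force: [0.0, 0.2, -0.4]
finger_gap: 0.0596
gripper_force: 0.0
from [ 0.468 -0.242  0.173] yaw 1.593
3.75,2.3,0.08,-0.015,0.4, 3.71,2.36,0.08,-0.015,0.4, 3.68,2.41,0.08,-0.015,0.4, 3.64,2.47,0.08,-0.015,0.4, 3.6,2.52,0.08,-0.015,0.4, 3.56,2.58,0.08,-0.015,0.4, 3.53,2.63,0.08,-0.015,0.4, 3.49,2.68,0.08,-0.015,0.4, 3.45,2.74,0.08,-0.015,0.4,
```

```bash
python3 -m jog '[3.75,2.3,0,-0.015,0.4, 3.7,2.35,0,-0.015,0.4, 3.7,2.4,0,-0.015,0.4, 3.65,2.45,0,-0.015,0.4, 3.6,2.5,0,-0.015,0.4, 3.55,2.6,0,-0.015,0.4, 3.5,2.65,0,-0.015,0.4, 3.5,2.7,0,-0.015,0.4, 3.45,2.7,0,-0.015,0.4, 0,0,0,0,0.4, 0,0,0,0,0.4]'; python3 wl.py hex_nut .05 w5
python3 - <<'E'
from h import *
im=cv2.imread("pics/w5.png"); cv2.imwrite("pics/w5c.png",im[60:480])
E
```

```text
time: 15.48
eef_pos: [0.6636, 0.1004, 0.1663]
orientation: [-3.14, 0.001, 1.728]
wrist_force: [-0.3, -1.0, -0.5]
finger_gap: 0.0598
gripper_force: 0.0
box [331. 205.  59.  73.] 0.87
 sym 45 flat normal 9.0 w 0.039..0.040
 sym 60 flat normal 9.0 w 0.036..0.041
 centre 0.6693 0.1167 R 0.0208 mid [0.6694 0.1167] area r 0.0188 z med 0.0495
box [ 71.  82. 141. 162.] 0.72
none
```

View pics/w5.png

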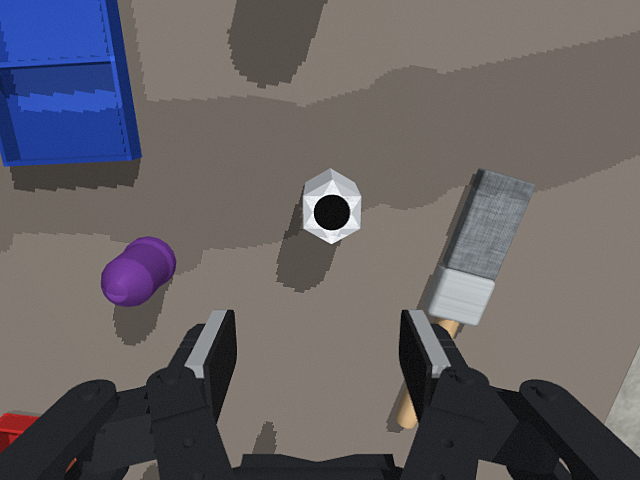

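The nut at (331,205) has a pair of flats facing the fingers, and its measured width of 36 to 41 mm matches. The brush at (480,240) stays clear.

```bash
python3 -m jog '[1.6,0.8,2.5,0,0.4, 0,0,4,0,0.4, 0,0,4,0,0.4, 0,0,3,0,0.4, 0,0,1,0,0.4, 0,0,0,0,0.4, 0,0,0,0,0, 0,0,0,0,-0.7, 0,0,0,0,-0.7, 0,0,0,0,-0.7, 0,0,0,0,-0.7]'
```

```text
time: 16.95
eef_pos: [0.6709, 0.1186, 0.0246]
orientation: [3.138, -0.0, 1.728]
wrist_force: [-0.2, -0.7, 6.2]
finger_gap: 0.0349
gripper_force: 62.0
```

```bash
python3 -m jog '[0,0,-1.5,0,-0.7, 0,0,-4,0,-0.7, 0,0,-5,0,-0.7, 0,0,-4,0,-0.7, 0,0,0,0,-0.7]'; python3 go.py .466 -.303 .17 1.6 10 -0.7
```

```text
time: 17.58
eef_pos: [0.672, 0.1194, 0.1723]
orientation: [3.132, -0.001, 1.728]
wrist_force: [0.1, -0.1, -2.6]
finger_gap: 0.0349
gripper_force: 61.3
from [0.672 0.119 0.172] yaw 1.728
-3.85,-2.69,0.02,0.013,-0.7, -3.88,-2.64,0.02,0.013,-0.7, -3.92,-2.59,0.02,0.013,-0.7, -3.95,-2.54,0.02,0.013,-0.7, -3.98,-2.49,0.02,0.013,-0.7, -4.02,-2.44,0.02,0.013,-0.7, -4.05,-2.39,0.02,0.013,-0.7, -4.08,-2.33,0.02,0.013,-0.7, -4.11,-2.28,0.02,0.013,-0.7, -4.14,-2.23,0.02,0.013,-0.7,
```

```bash
python3 -m jog '[-3.85,-2.7,0,0.013,-0.7, -3.9,-2.65,0,0.013,-0.7, -3.9,-2.6,0,0.013,-0.7, -3.95,-2.55,0,0.013,-0.7, -4,-2.5,0,0.013,-0.7, -4,-2.45,0,0.013,-0.7, -4.05,-2.4,0,0.013,-0.7, -4.1,-2.35,0,0.013,-0.7, -4.1,-2.3,0,0.013,-0.7, -4.15,-2.2,0,0.013,-0.7, 0,0,0,0,-0.7, 0,0,0,0,-0.7]'; python3 go.py .466 -.303 .03 1.6 4 -0.7
```

```text
time: 19.08
eef_pos: [0.4621, -0.3035, 0.1658]
orientation: [-3.14, -0.003, 1.598]
wrist_force: [1.5, 0.8, -2.8]
finger_gap: 0.0349
gripper_force: 61.3
from [ 0.462 -0.303  0.166] yaw 1.598
0.01,0.1,3.39,-0.001,-0.7, 0.01,0.1,3.39,-0.001,-0.7, 0.01,0.1,3.39,-0.001,-0.7, 0.01,0.1,3.39,-0.001,-0.7,
```

```bash
python3 -m jog '[0,0.3,4,0,-0.7, 0,0,4,0,-0.7, 0,0,3.5,0,-0.7, 0,0,2,0,-0.7, 0,0,0,0,-0.7, 0,0,0,0,-0.7, 0,0,0,0,-0.7]'
```

```text
time: 19.95
eef_pos: [0.4668, -0.3044, 0.0334]
orientation: [3.14, 0.001, 1.599]
wrist_force: [0.8, -1.1, -1.6]
finger_gap: 0.035
gripper_force: 61.3
```

```bash
python3 -m jog '[0,0,0.25,0,-0.7, 0,0,0.2,0,-0.7, 0,0,0.1,0,-0.7, 0,0,0,0,-0.7]'; python3 -m jog '[0,0,0,0,-0.7]'
```

```text
time: 20.45
eef_pos: [0.4658, -0.3046, 0.0275]
orientation: [-3.141, 0.0, 1.598]
wrist_force: [-3.3, 0.6, 4.6]
finger_gap: 0.0347
gripper_force: 62.1
time: 20.58
eef_pos: [0.4659, -0.3046, 0.0275]
orientation: [-3.141, 0.0, 1.598]
wrist_force: [-2.4, 0.9, 5.6]
finger_gap: 0.0349
gripper_force: 62.2
```

```bash
python3 -m jog '[0,0,0,0,0.1, 0,0,0,0,0.2, 0,0,-1,0,0.2, 0,0,-4,0,0.3, 0,0,-5,0,1, 0,0,-4.5,0,1, 0,0,0,0,1]'; python3 go.py .622 .265 .17 1.885 12 1
```

```text
time: 21.45
eef_pos: [0.4693, -0.3058, 0.1771]
orientation: [3.132, 0.006, 1.598]
wrist_force: [-0.6, -0.9, 1.0]
finger_gap: 0.0853
gripper_force: 0.0
from [ 0.469 -0.306  0.177] yaw 1.598
4.72,1.4,0.06,-0.024,1, 4.69,1.51,0.06,-0.024,1, 4.65,1.63,0.06,-0.024,1, 4.61,1.74,0.06,-0.024,1, 4.56,1.85,0.06,-0.024,1, 4.52,1.96,0.06,-0.024,1, 4.47,2.06,0.06,-0.024,1, 4.42,2.17,0.06,-0.024,1, 4.37,2.28,0.06,-0.024,1, 4.31,2.38,0.06,-0.024,1, 4.25,2.48,0.06,-0.024,1, 4.19,2.59,0.06,-0.024,1,
```

```bash
python3 -m jog '[4.7,1.4,0,-0.024,1, 4.7,1.5,0,-0.024,1, 4.65,1.6,0,-0.024,1, 4.6,1.75,0,-0.024,1, 4.55,1.85,0,-0.024,1, 4.5,1.95,0,-0.024,1, 4.5,2.05,0,-0.024,1, 4.4,2.15,0,-0.024,1, 4.4,2.3,0,-0.024,1, 4.3,2.4,0,-0.024,1, 4.25,2.5,0,-0.024,1, 4.2,2.6,0,-0.024,1]'; python3 -m jog '[0,0,0,0,1, 0,0,0,0,1]'; python3 wl.py green_collar .064 w6
```

```text
time: 22.95
eef_pos: [0.6187, 0.2674, 0.1706]
orientation: [-3.14, 0.001, 1.887]
wrist_force: [-0.0, -0.3, 1.6]
finger_gap: 0.0856
gripper_force: 0.0
time: 23.2
eef_pos: [0.6184, 0.2655, 0.1706]
orientation: [-3.14, 0.001, 1.886]
wrist_force: [0.1, -1.6, -0.5]
finger_gap: 0.0854
gripper_force: 0.0
box [349. 200.  89. 102.] 0.74
 sym 45 flat normal 18.0 w 0.051..0.054
 sym 60 flat normal 18.0 w 0.053..0.053
 centre 0.6286 0.2887 R 0.0274 mid [0.6286 0.2888] area r 0.0258 z med 0.0638
```

View pics/w6.png

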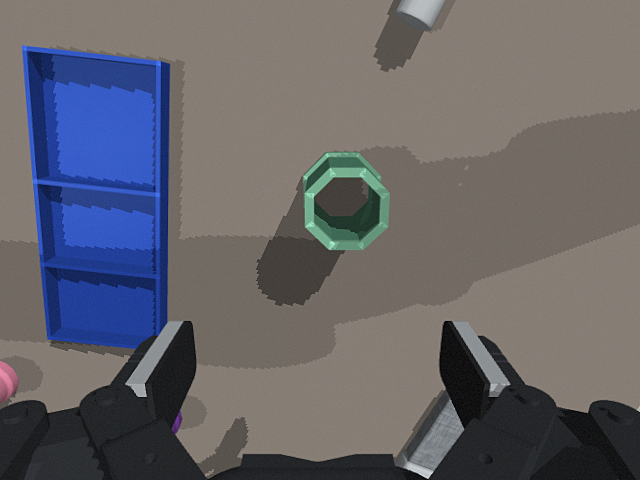

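The green collar at (347,208) has flats facing the fingers. The blue tray is at left, with its corners at (25,47) and (50,340) and its dividers at rows about 188 and 268.

```bash
python3 - <<'E'
from h import *
q=P('wrist',[[25,47],[50,340],[36,183],[43,266],[160,193],[158,272],[162,62]],z=.018)[:,:2];print(np.round(q,4))
for i,k in((0,.108),(1,-.108)):
    L=q[0]-q[1]; a=L/np.linalg.norm(L); n=np.array([a[1],-a[0]])
    print(np.linalg.norm(L),"yaw",np.arctan2(-L[0],L[1]),"origin",q[i]-a*k+n*.045)
E
python3 -m jog '[1.9,1.65,2,0,1, 0,0,4,0,1, 0,0,4,0,1, 0,0,3,0,1, 0,0,1,0,1, 0,0,0,0,1, 0,0,0,0,0.1, 0,0,0,0,-0.5, 0,0,0,0,-0.5, 0,0,0,0,-0.5, 0,0,0,0,-0.5]'
```

```text
[[0.4041 0.3154]
 [0.4463 0.1041]
 [0.4216 0.2283]
 [0.4338 0.1664]
 [0.5071 0.2482]
 [0.5176 0.1886]
 [0.4909 0.3331]]
0.21554537197804496 yaw 0.1971316706350901 origin [0.46935681 0.2183442 ]
0.21554537197804496 yaw 0.1971316706350901 origin [0.46926777 0.21879002]
time: 24.68
eef_pos: [0.6294, 0.2903, 0.0338]
orientation: [3.139, -0.001, 1.886]
wrist_force: [-0.2, -0.2, 6.1]
finger_gap: 0.0491
gripper_force: 65.2
```

```bash
python3 -m jog '[0,0,-2,0,-0.5, 0,0,-4,0,-0.5, 0,0,-4,0,-0.5, 0,0,-3,0,-0.5, 0,0,0,0,-0.5]'; python3 go.py .455 .282 .16 1.768 4 -0.5
```

```text
time: 25.3
eef_pos: [0.6299, 0.2909, 0.1653]
orientation: [3.135, -0.001, 1.886]
wrist_force: [-0.7, 0.3, -2.9]
finger_gap: 0.0489
gripper_force: 64.5
from [0.63  0.291 0.165] yaw 1.886
1.14,-4.23,0.13,0.029,-0.5, 1.02,-4.26,0.13,0.029,-0.5, 0.9,-4.29,0.13,0.029,-0.5, 0.77,-4.31,0.13,0.029,-0.5,
```

```bash
python3 -m jog '[1.15,-4.2,0.1,0.029,-0.5, 1,-4.25,0.1,0.029,-0.5, 0.9,-4.3,0.1,0.029,-0.5, 0.8,-4.3,0.1,0.029,-0.5, 0,0,0,0,-0.5, 0,0,0,0,-0.5, 0,0,0,0,-0.5]'
python3 - <<'E'
from h import *
im,d=ctrl.grab_frame("wrist"); cv2.imwrite("pics/w7.png",im)
E
python3 go.py .455 .282 .04 1.768 4 -0.5
```

```text
time: 26.18
eef_pos: [0.455, 0.2804, 0.1572]
orientation: [-3.141, 0.0, 1.768]
wrist_force: [-0.1, 0.3, -3.7]
finger_gap: 0.0492
gripper_force: 64.7
from [0.455 0.281 0.157] yaw 1.768
0.04,0.01,2.93,0,-0.5, 0.04,0.01,2.93,0,-0.5, 0.04,0.01,2.93,0,-0.5, 0.04,0.01,2.93,0,-0.5,
```

View pics/w7.png

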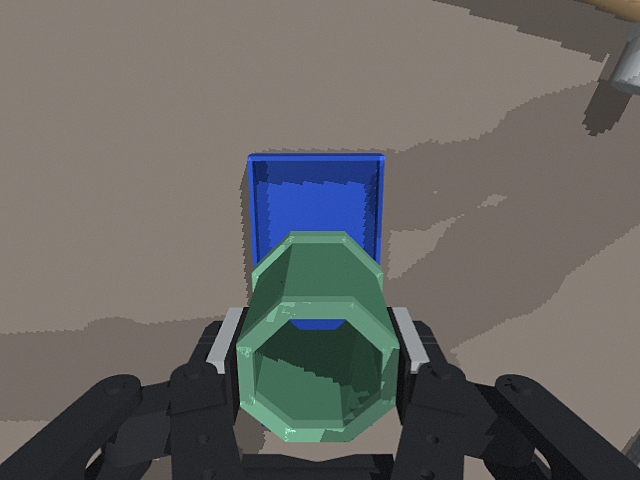

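The green collar is centred over the large blue compartment: the rim runs from col 248 to 384 and the collar sits at col 318.

```bash
python3 -m jog '[0.15,0,3,0,-0.5, 0,0,3.5,0,-0.5, 0,0,3,0,-0.5, 0,0,2,0,-0.5, 0,0,0,0,-0.5, 0,0,0,0,-0.5, 0,0,0,0,-0.5]'
```

```text
time: 27.1
eef_pos: [0.4547, 0.2831, 0.044]
orientation: [3.139, -0.001, 1.77]
wrist_force: [0.1, 0.6, -3.9]
finger_gap: 0.0492
gripper_force: 64.6
```

```bash
python3 -m jog '[0,0,0.3,0,-0.5, 0,0,0.3,0,-0.5, 0,0,0.1,0,-0.5, 0,0,0,0,-0.5, 0,0,0,0,-0.5]'
```

```text
time: 27.72
eef_pos: [0.4539, 0.2824, 0.0367]
orientation: [3.141, 0.0, 1.77]
wrist_force: [-1.7, -2.1, 5.1]
finger_gap: 0.0493
gripper_force: 65.6
```

```bash
python3 -m jog '[0,0,0,0,0.3, 0,0,0,0,0.6, 0,0,-1,0,0.6, 0,0,-4,0,0.4, 0,0,-5,0,0.4, 0,0,-4,0,0.4, 0,0,0,0,0.4]'; python3 go.py .624 -.29 .17 1.3 12 0.4
```

```text
time: 28.6
eef_pos: [0.4557, 0.2847, 0.1803]
orientation: [3.133, -0.003, 1.77]
wrist_force: [-0.7, 0.9, -0.7]
finger_gap: 0.0596
gripper_force: 0.0
from [0.456 0.285 0.18 ] yaw 1.770
-4.97,0.43,0.09,0.039,0.4, -4.95,0.62,0.09,0.039,0.4, -4.92,0.81,0.09,0.039,0.4, -4.89,1,0.09,0.039,0.4, -4.85,1.19,0.09,0.039,0.4, -4.8,1.38,0.09,0.039,0.4, -4.74,1.57,0.09,0.039,0.4, -4.67,1.75,0.09,0.039,0.4, -4.6,1.93,0.09,0.039,0.4, -4.52,2.11,0.09,0.039,0.4, -4.44,2.28,0.09,0.039,0.4, -4.34,2.46,0.09,0.039,0.4,
```

```bash
python3 -m jog '[-4.95,0.45,0.1,0.039,0.4, -4.95,0.6,0.1,0.039,0.4, -4.9,0.8,0.1,0.039,0.4, -4.9,1,0.1,0.039,0.4, -4.85,1.2,0.1,0.039,0.4, -4.8,1.4,0.1,0.039,0.4, -4.75,1.55,0.1,0.039,0.4, -4.65,1.75,0.1,0.039,0.4, -4.6,1.95,0.1,0.039,0.4, -4.5,2.1,0.1,0.039,0.4, -4.45,2.3,0.1,0.039,0.4, -4.35,2.45,0.1,0.039,0.4]'; python3 -m jog '[0,0,0,0,0.4, 0,0,0,0,0.4]'; python3 wl.py rubber_buffer .046 w8
```

```text
time: 30.1
eef_pos: [0.6216, -0.2933, 0.1627]
orientation: [-3.14, -0.0, 1.301]
wrist_force: [0.5, 0.1, 0.7]
finger_gap: 0.06
gripper_force: 0.0
time: 30.35
eef_pos: [0.6214, -0.2909, 0.1626]
orientation: [-3.139, -0.002, 1.302]
wrist_force: [0.7, 0.8, -0.2]
finger_gap: 0.0596
gripper_force: 0.0
box [320. 203.  56.  67.] 0.65
 sym 45 flat normal 30.0 w 0.037..0.037
 sym 60 flat normal 1.5 w 0.037..0.037
 centre 0.6273 -0.2741 R 0.0191 mid [ 0.6273 -0.2741] area r 0.0184 z med 0.0453
```

View pics/w8.png

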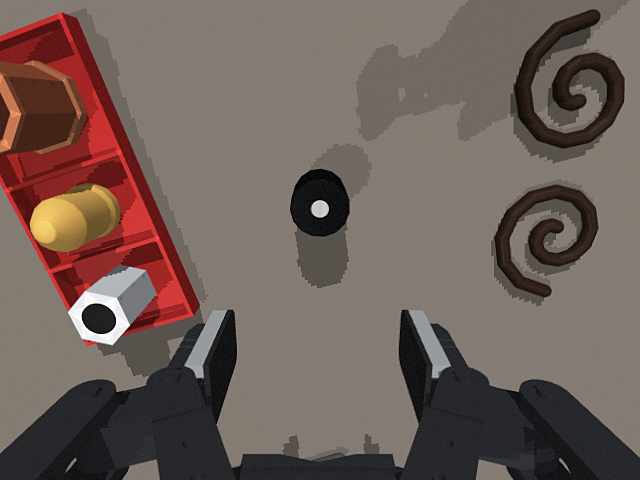

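The red tray holds the collar, finial and nut upright, each in its own compartment at left. The buffer is centred at (320,205).

```bash
python3 -m jog '[1.9,0.05,2.5,0,0.4, 0,0,4,0,0.4, 0,0,4,0,0.4, 0,0,3,0,0.4, 0,0,1.2,0,0.4, 0,0,0,0,0.4, 0,0,0,0,0, 0,0,0,0,-0.7, 0,0,0,0,-0.7, 0,0,0,0,-0.7, 0,0,0,0,-0.7]'; python3 -m jog '[0,0,-2,0,-0.7, 0,0,-4,0,-0.7, 0,0,-5,0,-0.7, 0,0,-4.5,0,-0.7, 0,0,0,0,-0.7]';  python3 go.py .469 .208 .17 1.768 11 -0.7
```

```text
time: 31.82
eef_pos: [0.629, -0.2742, 0.0193]
orientation: [3.137, 0.0, 1.302]
wrist_force: [-0.2, 0.4, 6.4]
finger_gap: 0.0367
gripper_force: 60.6
time: 32.45
eef_pos: [0.6305, -0.2746, 0.1786]
orientation: [3.13, 0.001, 1.301]
wrist_force: [-0.6, 0.6, -1.7]
finger_gap: 0.0365
gripper_force: 60.1
from [ 0.63  -0.275  0.179] yaw 1.301
3.84,-2.58,0.08,-0.042,-0.7, 3.94,-2.42,0.08,-0.042,-0.7, 4.04,-2.25,0.08,-0.042,-0.7, 4.13,-2.08,0.08,-0.042,-0.7, 4.22,-1.9,0.08,-0.042,-0.7, 4.29,-1.73,0.08,-0.042,-0.7, 4.36,-1.54,0.08,-0.042,-0.7, 4.42,-1.36,0.08,-0.042,-0.7, 4.48,-1.17,0.08,-0.042,-0.7, 4.52,-0.98,0.08,-0.042,-0.7, 4.56,-0.79,0.08,-0.042,-0.7,
```

```bash
python3 -m jog '[3.85,-2.6,0,-0.042,-0.7, 3.95,-2.4,0,-0.042,-0.7, 4.05,-2.25,0,-0.042,-0.7, 4.15,-2.1,0,-0.042,-0.7, 4.2,-1.9,0,-0.042,-0.7, 4.3,-1.75,0,-0.042,-0.7, 4.35,-1.55,0,-0.042,-0.7, 4.4,-1.35,0,-0.042,-0.7, 4.5,-1.15,0,-0.042,-0.7, 4.5,-1,0,-0.042,-0.7, 4.55,-0.8,0,-0.042,-0.7, 0,0,0,0,-0.7]'; python3 -m jog '[0,0,0,0,-0.7, 0,0,0,0,-0.7]'; python3 go.py .469 .208 .03 1.768 4 -0.7
python3 - <<'E'
from h import *
im,d=ctrl.grab_frame("wrist"); cv2.imwrite("pics/w9.png",im)
E
```

```text
time: 33.95
eef_pos: [0.462, 0.2138, 0.1717]
orientation: [-3.14, -0.003, 1.774]
wrist_force: [-0.1, 0.0, 0.2]
finger_gap: 0.0364
gripper_force: 60.2
time: 34.2
eef_pos: [0.4658, 0.2068, 0.1713]
orientation: [-3.141, 0.001, 1.761]
wrist_force: [-0.1, -0.1, -0.7]
finger_gap: 0.0363
gripper_force: 60.2
from [0.466 0.207 0.171] yaw 1.761
0.01,0.08,3.53,-0.002,-0.7, 0.01,0.08,3.53,-0.002,-0.7, 0.01,0.08,3.53,-0.002,-0.7, 0.01,0.08,3.53,-0.002,-0.7,
```

View pics/w9.png

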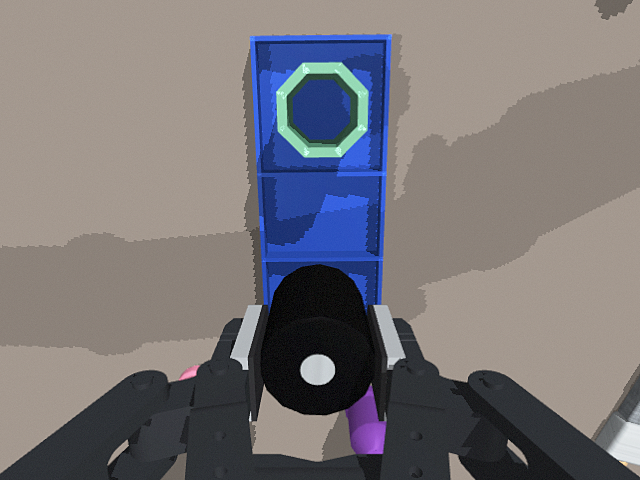

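The green collar stands in the large compartment at (322,110), and the dividers are at rows 174 and 259. I'll check the middle compartment's centre and lower the buffer.

```bash
python3 -c "
from h import *
q=P('wrist',[[322,174],[322,259]],z=.018);print(np.round(q,4),np.round(q.mean(0),4))"; python3 -m jog '[0.1,0.25,4,0,-0.7, 0,0,4,0,-0.7, 0,0,4,0,-0.7, 0,0,2.5,0,-0.7, 0,0,0,0,-0.7, 0,0,0,0,-0.7, 0,0,0,0,-0.7]'
```

```text
[[0.4625 0.2397 0.018 ]
 [0.4746 0.1781 0.018 ]] [0.4685 0.2089 0.018 ]
time: 35.12
eef_pos: [0.4685, 0.2104, 0.028]
orientation: [3.139, -0.0, 1.763]
wrist_force: [-0.1, 0.2, -0.5]
finger_gap: 0.0363
gripper_force: 60.7
```

Over the centre to about 1.5 mm. I expect contact at TCP z ≈ 0.0223.

```bash
python3 -m jog '[-0.1,0,0.3,0,-0.7, 0,0,0.2,0,-0.7, 0,0,0.1,0,-0.7, 0,0,0,0,-0.7, 0,0,0,0,-0.7]'
```

```text
time: 35.75
eef_pos: [0.468, 0.209, 0.0222]
orientation: [3.141, 0.001, 1.764]
wrist_force: [-2.0, -2.4, 9.1]
finger_gap: 0.0364
gripper_force: 61.8
```

Contact. I'll release, lift, back off over the empty bench and check.

```bash
python3 -m jog '[0,0,0,0,0.1, 0,0,0,0,0.25, 0,0,-1,0,0.25, 0,0,-4,0,0.4, 0,0,-5,0,0.4, 0,0,-5,0,0.4, 0,0,-5,0,0.4, -5,0,0,0,0.4, -5,0,0,0,0.4, -5,0,0,0,0.4, -5,0,0,0,0.4, 0,0,0,0,0.4]'; python3 -m jog '[0,0,0,0,0.4, 0,0,0,0,0.4]'
python3 - <<'E'
from h import *
a,_=ctrl.grab_frame("top"); b,_=ctrl.grab_frame("scene")
f=lambda i:cv2.resize(i,None,fx=2,fy=2,interpolation=2)
cv2.imwrite("pics/end.png",np.vstack([f(a[130:350,90:490][:150+70]),f(b[180:260,140:540])])[:600])
E
```

```text
time: 37.25
eef_pos: [0.5068, 0.0068, 0.2208]
orientation: [-3.141, 0.003, 1.754]
wrist_force: [-0.0, 0.5, -0.7]
finger_gap: 0.0596
gripper_force: 0.0
time: 37.5
eef_pos: [0.5059, 0.015, 0.2211]
orientation: [3.141, -0.001, 1.767]
wrist_force: [-0.4, 0.0, 0.0]
finger_gap: 0.0596
gripper_force: 0.0
```

View pics/end.png

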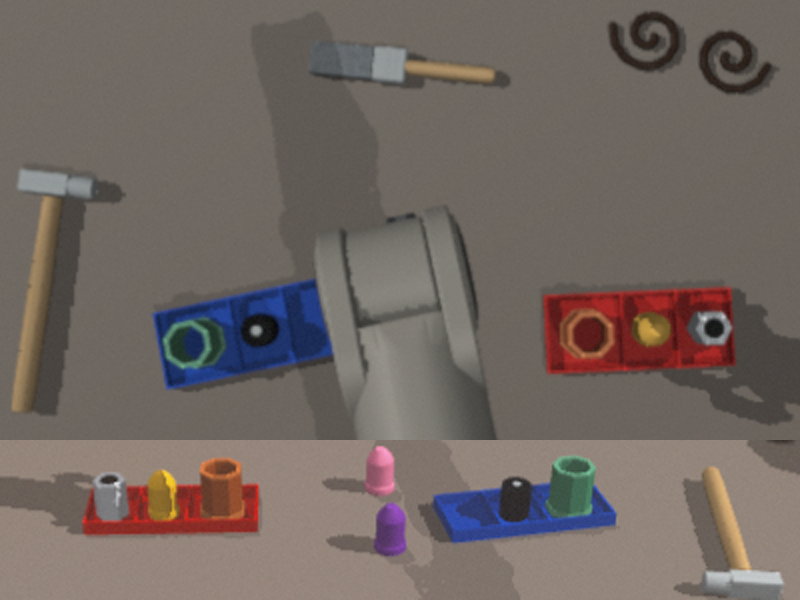

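The final picture shows all five parts upright, each in its own compartment: red tray at the right, (585,333), (651,330) and (712,328); blue tray at (193,343) and (260,330). The hammer, brush and look-alike finials have not moved, and the arm is clear.

```bash
python3 -c "
from cell import ctrl
print(ctrl.hand_in())"
```

```text
the job is handed in; nothing more can be done
None
```

Both railing-post kits are made up and handed in at about 37.5 s: red tray has the copper collar, brass finial and hex nut, blue tray has the green collar and rubber buffer, all standing upright in their own compartments.

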